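# Pack a bead workshop kit

### The arm

A 7-joint arm with a two-finger parallel gripper is mounted at the origin on the work surface. World frame = base frame: x ahead of the robot, y to its left, z up, the work surface at z = 0. Lengths are in m, angles in rad, forces in N, time in s.
With the tool pointing down it reaches from about 0.375 to 0.925 m from the base axis. Payload 3.1 kg.
Tool frame: the origin (TCP) lies on the centre line of the jaws, within the pads' length; the fingertips stand 14 mm ahead of it and the grasp point (between the pads) lies 5 mm behind it; z points along the fingers, y is the line along which they close (so a half turn about z gives the same grasp; the last joint's range is limited). The gripper opens to 85 mm and grips with 20 to 120 N. Pads are 22 mm wide; open, the fingers measure 114 mm over their backs; the gripper's body (76 mm by 85 mm) begins 54 mm behind the grasp point. The pads swing forward as they close: fully open they stand 13 mm farther back than shut.
Start: joints at [-1.221, 0.383, 0.044, 1.598, -0.018, 1.161, -0.05], TCP at [0.281, 0.586, 0.245] pointing down, gripper open.
Joint ranges: [-2.61, 2.61], [-0.41, 2.15], [-1.48, 1.57], [0, 2.5], [-1.57, 4.71], [0.05, 1.97], [-2.85, 2.85]. Speed limits (rad/s): [2.79, 2.79, 3.14, 3.14, 3.14, 3.14, 3.14].

### API

Orientations are given as a unit quaternion [x, y, z, w].
In Python, from bench import ctrl gives the robot as it stands. Calls block until the motion is done:
- ctrl.move_ptp(position, orientation): joint-space move of the TCP to a pose.
- ctrl.movel(position, orientation=None, speed=0.15): straight line of the TCP; orientation=None keeps the orientation; speed is the mean speed in m/s.
- ctrl.move_j(angles): joint-space move.
- ctrl.move_gripper(opening, effort=None): finger opening in m; effort is the grip in N (None keeps the last); returns when the fingers have stopped.
- ctrl.pause(seconds).
- ctrl.inverse_kinematics(position, orientation): joint angles nearest the present ones, or None.
- ctrl.read_camera(name): name is "side" or "top" or "wrist"; returns (picture, depth): 420x560x3 uint8, red, green, blue; 420x560 float32, m along the optical axis (not along the pixel's ray), 0 where there is no reading.
- ctrl.camera_params(name): a dict with "K" (3x3 intrinsics, pixels), "dist_coeffs" ([k1, k2, p1, p2, k3] as OpenCV has them; the pictures are not rectified), "camera_from_world" (4x4, takes a point from world to camera coordinates). Camera axes: x right, y down, z forward; pixel columns grow to the right and rows downward; lengths in m; the calibration is good to about 2 mm. A picture is of the moment at which its call begins: read the wrist's pose just before it. camera_params takes no time and is no camera call; for the wrist camera it gives the pose at the moment of the call.
A pose or a line that the arm cannot do raises ctrl.MotionError and nothing moves.
- ctrl.sign_off(): hands the job in; it is judged then, once.
Trained networks look in the newest picture that a camera, given by its name, has taken for a name from the list of things; names that differ only in an ending like _2 or _b are one class to them, and where a whole thing is asked for, a point or a joint stands for the part that bears it (a point fixed in the world has none). Each returns a list of dicts, best first, with "score" (0 to 1); they miss things now and then, are a little off and sometimes report something else, mostly with a low value. They report only what shows in the picture. A call takes as long as a camera call.
- ctrl.look_for(camera, name): "rect" ([left, top, right, bottom] in pixels, round what is visible of it).
- ctrl.outline_of(camera, name): "region" (420x560 bool, what is visible of it) and "rect" ([left, top, right, bottom] in pixels, round what is visible of it).
Readings, each from a call of its own:
- ctrl.read_time_s(): time.
- ctrl.read_qpos(): joint angles.
- ctrl.read_joint_vel(): joint speeds.
- ctrl.read_effort(): joint torques, N m.
- ctrl.read_eef_pos(): TCP position.
- ctrl.read_tcp_rot(): TCP orientation.
- ctrl.read_ft_force(): force on the tool from outside, world axes, zero at the start.
- ctrl.read_ft_torque(): the same for the moment, N m.
- ctrl.read_finger_gap(): finger opening in m.
- ctrl.read_grasp_force(): force on a finger pad.
Only numpy, scipy, OpenCV 4.12 (cv2) and the standard library are available. Lean on these libraries where they do the work, as an engineer would, in place of code of your own. Each camera call takes 0.05 s, during which the arm holds its last target. There are 200 camera calls.

### The job

Pack the workshop kit: lift the empty spool off the carton's spindle and stand it upright in the steel tray, then put the full spool of cord on the spindle, right down on the carton floor. Fit every bead case that is on the table into the carton's large bay, all lying flat on its floor in one layer, lids up, none on top of another. Do not knock over the bead jar that stands among these things.

Things in the scene. Friction and masses are not known exactly. Their poses are not given: they have to be found in the camera images.
- carton: open cardboard carton fixed to the table, outer 305 (x) x 154 (y) x 45 mm (z), walls 6 mm, floor 6 mm thick. A 5 mm cross wall, also 45 mm high, parts it into a box bay at its +x end and a smaller spool bay at its -x end. Origin: centre of the underside; z up.
- bay (a point): centre of the box bay's floor; axes as the carton's. The bay is 210 mm (x) by 142 mm (y) inside, and its walls rise 39 mm above this point. All five cases together fit in one layer on this floor only in a well-chosen arrangement, with about 10 mm to spare in all each way.
- spindle (a point): foot of the fixed upright wooden spindle, on the floor of the spool bay; z up. The spindle is 14 mm thick and 64 mm tall from here, its last 8 mm tapering to 6 mm. The spool bay around it is 78 (x) x 142 (y) mm.
- long_a: long case: a lidded white plastic bead case, 134 x 66 mm in plan and 40 mm high, edges rounded 3 mm, with an upright grey grip fin in the middle of its lid (16 mm thick along the case's x, 26 mm along y, 30 mm tall, so its top is 70 mm above the underside). Origin: centre of the underside; x along the 134 mm side, z up. May be absent.
- long_b: second long case: a lidded white plastic bead case, 134 x 66 mm in plan and 40 mm high, edges rounded 3 mm, with an upright grey grip fin in the middle of its lid (16 mm thick along the case's x, 26 mm along y, 30 mm tall, so its top is 70 mm above the underside). Origin: centre of the underside; x along the 134 mm side, z up. Same as long_a. May be absent.
- square: square case: a lidded white plastic bead case, 66 x 66 mm in plan and 40 mm high, edges rounded 3 mm, with an upright grey grip fin in the middle of its lid (16 mm thick along the case's x, 26 mm along y, 30 mm tall, so its top is 70 mm above the underside). Origin: centre of the underside; x along the 66 mm side, z up. May be absent.
- slim_a: slim case: a lidded white plastic bead case, 66 x 31 mm in plan and 40 mm high, edges rounded 3 mm, with an upright grey grip fin in the middle of its lid (16 mm thick along the case's x, 26 mm along y, 30 mm tall, so its top is 70 mm above the underside). Origin: centre of the underside; x along the 66 mm side, z up. May be absent.
- slim_b: second slim case: a lidded white plastic bead case, 66 x 31 mm in plan and 40 mm high, edges rounded 3 mm, with an upright grey grip fin in the middle of its lid (16 mm thick along the case's x, 26 mm along y, 30 mm tall, so its top is 70 mm above the underside). Origin: centre of the underside; x along the 66 mm side, z up. Same as slim_a. May be absent.
- full_spool: full spool of cord standing on the table: a cardboard core tube 32 mm in diameter and 84 mm tall with a 20 mm bore right through, a foot flange 62 mm in diameter and 5 mm thick, and cord wound to 60 mm diameter up to 46 mm height; the bare core above that is the grip. Origin: centre of the underside, on the axis; z along the axis, up.
- empty_spool: empty spool, at the start on the carton's spindle: same core tube (32 mm diameter, 84 mm tall, 20 mm bore) and foot flange (62 mm) but no cord. Origin: centre of the underside, on the axis; z up.
- tray: square steel scrap tray fixed to the table, 100 x 100 mm outside, 30 mm high, walls and floor 4 mm thick. Origin: centre of the underside; z up.
- jar_a: bystander: closed jar of beads, 60 mm diameter, 75 mm high, standing among the task's things. Origin: centre of the underside; z up.

How it is judged:
By the outcome, as a careful person would: the job done as asked, in the order asked, and still so for the second after the job is handed in, with the robot touching nothing.
Of long_a, long_b, square, slim_a, slim_b only 4 to 5 are there at a start; the rules pass over those that are not, and their reading is None.
At some moment in a run one of long_a, long_b, square, slim_a, slim_b, full_spool may be knocked a few centimetres aside while the robot is not near it.
It also fails if it takes over 210 s, if anything falls off the work surface, if the arm or the gripper's body presses on something with over 40 N, if the wrist force passes 120 N, or if a joint passes its speed limit or range.

## Working session

There is one attempt and no reset: what is moved stays moved. The work goes in short steps, each a Python script; the robot and the scene stay as the last script left them, time stands still between calls to the robot, and variables do not carry over. Pictures are saved under pics/ and viewed, at most 14 in all, crops included, and the job is handed in when it is done.

```bash
ls; mkdir -p pics; python3 - <<'E'
from bench import ctrl
import cv2,numpy as np
for n in("top","side"):
    p,d=ctrl.read_camera(n); cv2.imwrite(f"pics/{n}0.png",p[:,:,::-1])
    c=ctrl.camera_params(n); T=np.linalg.inv(c["camera_from_world"]); print(n,c["K"][0][0],np.round(c["dist_coeffs"],4),np.round(T,3))
    for k in("carton","long_a","square","slim_a","full_spool","empty_spool","tray","jar_a"):
        print(k,[(np.round(r["rect"]).tolist(),round(r["score"],2)) for r in ctrl.look_for(n,k)])
print(ctrl.read_tcp_rot(),ctrl.read_time_s(),ctrl.read_finger_gap())
E
```

```text
bench.py
pics
top 494.36591897710446 [0.0235 0.     0.     0.     0.    ] [[-0.024 -0.998  0.063  0.443]
 [-1.     0.025  0.01   0.002]
 [-0.011 -0.062 -0.998  1.466]
 [ 0.     0.     0.     1.   ]]
carton [([422.0, 214.0, 449.0, 237.0], 0.65), ([263.0, 138.0, 342.0, 252.0], 0.57)]
long_a [([188.0, 156.0, 228.0, 205.0], 0.98), ([362.0, 156.0, 404.0, 206.0], 0.97)]
square [([194.0, 226.0, 229.0, 253.0], 0.9), ([268.0, 135.0, 342.0, 252.0], 0.69), ([424.0, 216.0, 448.0, 235.0], 0.39), ([432.0, 178.0, 455.0, 197.0], 0.22)]
slim_a [([148.0, 220.0, 175.0, 247.0], 0.86)]
full_spool [([423.0, 214.0, 446.0, 237.0], 0.98)]
empty_spool [([298.0, 222.0, 322.0, 243.0], 0.85)]
tray [([367.0, 211.0, 405.0, 250.0], 0.84), ([361.0, 155.0, 407.0, 206.0], 0.7)]
jar_a [([431.0, 177.0, 452.0, 200.0], 0.77)]
side 470.1426907526106 [-0.0984  0.      0.      0.      0.    ] [[ 0.753 -0.371  0.543 -0.21 ]
 [-0.657 -0.403  0.636 -0.824]
 [-0.017 -0.836 -0.548  0.769]
 [ 0.     0.     0.     1.   ]]
carton [([252.0, 182.0, 355.0, 258.0], 0.65), ([309.0, 253.0, 364.0, 300.0], 0.4)]
long_a [([348.0, 232.0, 407.0, 267.0], 0.69), ([234.0, 166.0, 277.0, 185.0], 0.58), ([310.0, 253.0, 361.0, 296.0], 0.28)]
square [([197.0, 181.0, 226.0, 206.0], 0.89)]
slim_a [([183.0, 164.0, 208.0, 186.0], 0.75)]
full_spool [([374.0, 278.0, 408.0, 314.0], 0.95)]
empty_spool [([277.0, 209.0, 293.0, 240.0], 0.75)]
tray [([309.0, 254.0, 366.0, 299.0], 0.86)]
jar_a [([413.0, 262.0, 441.0, 302.0], 0.92), ([255.0, 184.0, 354.0, 256.0], 0.45)]
[ 2.21983708e-01  9.75050374e-01  2.49160886e-05 -1.09223024e-05] 0.9 0.08518113440378695
```

```bash
python3 - <<'E'
import cv2
a=cv2.imread("pics/top0.png")[115:275,120:480]; cv2.imwrite("pics/top0c.png",cv2.resize(a,None,fx=2.2,fy=2.2,interpolation=cv2.INTER_CUBIC))
E
```

```text
(no output)
```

View pics/top0c.png

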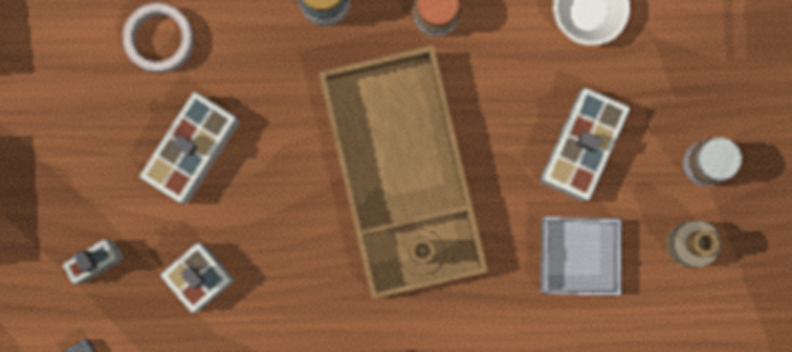

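View pics/side0.png

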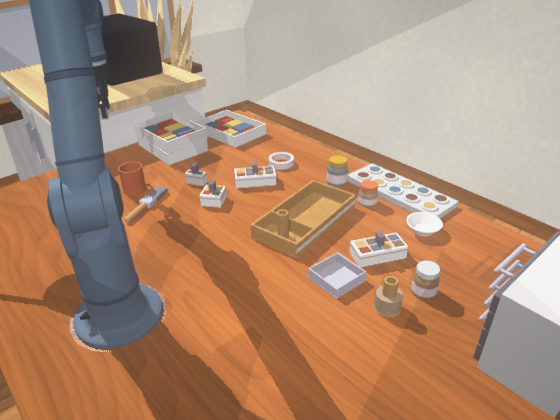

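```bash
cat > h.py <<'E'
from bench import ctrl
import cv2, numpy as np
from scipy.spatial.transform import Rotation as R
def down(yaw):  # tool z down; tool y axis (closing line) at angle yaw from world +y.. tool x at angle yaw
    return (R.from_euler("z",yaw)*R.from_euler("x",np.pi)).as_quat()
class View:
    def __init__(s,cam):
        s.c=ctrl.camera_params(cam); s.K=np.array(s.c["K"]); s.D=np.array(s.c["dist_coeffs"])
        s.T=np.linalg.inv(np.array(s.c["camera_from_world"])); s.rgb,s.d=ctrl.read_camera(cam); s.cam=cam
    def rays(s,uv):
        n=cv2.undistortPoints(np.array(uv,float).reshape(-1,1,2),s.K,s.D)[:,0]
        return np.c_[n,np.ones(len(n))]@s.T[:3,:3].T
    def at_z(s,uv,z):
        r=s.rays(uv); return s.T[:3,3]+r*((z-s.T[2,3])/r[:,2])[:,None]
    def cloud(s,mask=None):
        v,u=np.nonzero(s.d>0 if mask is None else (mask&(s.d>0)))
        return s.T[:3,3]+s.rays(np.c_[u,v])*s.d[v,u][:,None], np.c_[u,v]
    def save(s,n): cv2.imwrite(f"pics/{n}.png",s.rgb[:,:,::-1])
E
python3 - <<'E'
from h import *
v=View("top"); W=np.linalg.inv(ctrl.camera_params("wrist")["camera_from_world"])
P,uv=v.cloud()
for k in("carton","long_a","square","slim_a","full_spool","empty_spool","tray","jar_a"):
    for r in ctrl.outline_of("top",k)[:3]:
        m=r["region"]
        if r["score"]<.4: continue
        p,_=v.cloud(m); z=np.percentile(p[:,2],[5,50,95])
        rc=cv2.minAreaRect(p[:,:2].astype(np.float32)*1000)
        print(k,round(r["score"],2),np.round(z,3),np.round(rc[0]),np.round(rc[1]),round(rc[2]))
Rt=R.from_quat(ctrl.read_tcp_rot()).as_matrix(); print("cam in tool",np.round(Rt.T@(W[:3,3]-ctrl.read_eef_pos()),4)); print(np.round(Rt.T@W[:3,:3],3)); print(ctrl.camera_params("wrist")["K"])
E
```

```text
carton 0.88 [0.003 0.009 0.048] [581. -17.] [320. 161.] 12
carton 0.61 [0.027 0.042 0.072] [442. 259.] [68. 73.] 39
long_a 0.79 [0.008 0.042 0.059] [ 611. -263.] [ 75. 146.] 65
long_a 0.78 [0.019 0.042 0.054] [613. 267.] [ 68. 136.] 56
square 0.87 [0.034 0.042 0.072] [442. 260.] [66. 73.] 39
slim_a 0.83 [0.005 0.041 0.073] [471. 405.] [42. 78.] 28
full_spool 0.95 [0.017 0.049 0.088] [ 470. -393.] [58. 53.] 67
empty_spool 0.7 [0.007 0.014 0.093] [471. -38.] [59. 62.] 89
tray 0.79 [0.001 0.007 0.033] [ 461. -253.] [108. 106.] 88
jar_a 0.55 [0.021 0.074 0.081] [ 580. -416.] [55. 55.] 45
cam in tool [ 0.0666  0.0006 -0.1287]
[[-0.001 -0.966 -0.26 ]
 [ 1.    -0.001 -0.   ]
 [ 0.    -0.26   0.966]]
[[293.55707316   0.         276.04025183]
 [  0.         293.55707316 212.40692327]
 [  0.           0.           1.        ]]
```

View pics/top0.png

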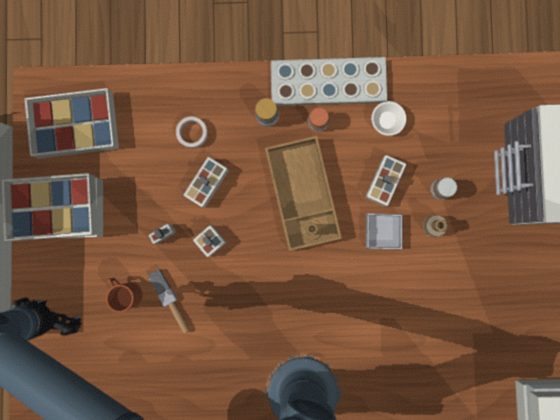

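```bash
python3 - <<'E'
from h import *
c=np.radians(12)
for yaw in(c,c+np.pi,c+np.pi/2,c-np.pi/2):
    q=ctrl.inverse_kinematics([.54,-.025,.32],down(yaw)); print(round(yaw,2),None if q is None else np.round(q,2))
ctrl.move_ptp([.54,-.025,.32],down(c+np.pi)); print(ctrl.read_time_s(),np.round(ctrl.read_qpos(),2))
v=View("wrist"); v.save("w1"); np.savez("w1",d=v.d,rgb=v.rgb,T=v.T)
t=View("top")
for k in("slim_a","square"): print(k,[(np.round(r["rect"]).tolist(),round(r["score"],2)) for r in ctrl.look_for("top",k)])
E
```

```text
0.21 [-0.76  0.13  0.81  1.8  -0.1   1.25 -1.29]
3.35 [-0.58  0.12  0.6   1.8  -0.07  1.25  1.82]
1.78 [-0.66  0.12  0.69  1.8  -0.08  1.25  0.26]
-1.36 [-1.19  0.34  1.41  1.81 -0.35  1.29 -2.61]
3.725 [-0.58  0.12  0.6   1.8  -0.07  1.25  1.82]
slim_a [([263.0, 138.0, 343.0, 238.0], 0.39)]
square [([196.0, 223.0, 226.0, 258.0], 0.98)]
```

View pics/w1.png

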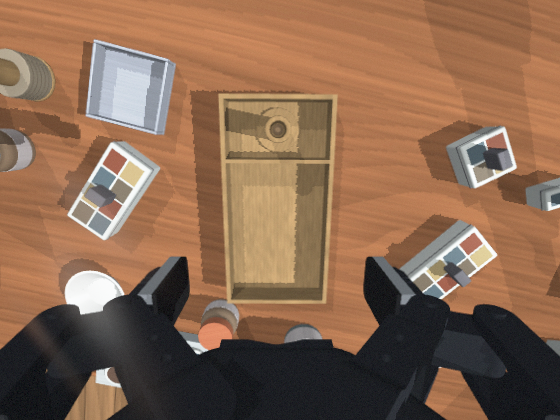

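```bash
cat >> h.py <<'E'
def blob(v,near,lo,hi,r,erode=0):
    """cloud points with z in (lo,hi) within r of near -> xyz, pixels"""
    P,uv=v.cloud(); k=(P[:,2]>lo)&(P[:,2]<hi)&(np.hypot(*(P[:,:2]-near).T)<r); return P[k],uv[k]
def rect(P):
    """robust min-area rectangle -> centre, (long, short), yaw of the long side"""
    (cx,cy),(a,b),g=cv2.minAreaRect((P[:,:2]*1000).astype(np.float32)); g=np.radians(g)
    if a<b: a,b,g=b,a,g+np.pi/2
    return np.array([cx,cy])/1000,np.array([a,b]),(g+np.pi/2)%np.pi-np.pi/2
E
python3 - <<'E'
from h import *
z=np.load("w1.npz"); v=View.__new__(View); c=ctrl.camera_params("wrist"); v.K=np.array(c["K"]); v.D=np.array(c["dist_coeffs"]); v.T=z["T"]; v.d=z["d"]; v.rgb=z["rgb"]
P,uv=v.cloud(); t=P[np.abs(P[:,2])<.012]; print("table z",np.median(t[:,2]),t[:,2].std())
for n,ne,lo,hi,r in(("carton",(.58,-.017),.036,.055,.18),("tray",(.461,-.253),.022,.04,.08),("spool",(.46,-.04),.08,.1,.04),
  ("longR",(.611,-.263),.034,.046,.09),("longL",(.613,.267),.034,.046,.09),("sq",(.442,.26),.034,.046,.06),("sqfin",(.442,.26),.058,.08,.06),("longRfin",(.611,-.263),.058,.08,.06)):
    p,_=blob(v,np.array(ne),lo,hi,r); c,s,g=rect(p); print(n,len(p),np.round(c*1000,1),np.round(s,1),round(np.degrees(g),1),"medz",np.round(np.median(p[:,2]),4),"mean",np.round(p.mean(0)[:2]*1000,1))
E
```

```text
table z 0.000261836630178397 0.002422070813022189
carton 3818 [575.8 -13.8] [305.6 153.6] 11.9 medz 0.0448 mean [562.2 -16.8]
tray 1413 [ 474.4 -247.6] [133.  101.8] -2.4 medz 0.0294 mean [ 460.7 -249.6]
spool 360 [469.6 -35.6] [31.1 30.6] -40.6 medz 0.0898 mean [469.4 -35.5]
longR 3769 [ 605.5 -255.9] [135.2  66.6] -26.2 medz 0.0403 mean [ 601.8 -252.2]
longL 2802 [609.4 271.2] [123.5  67.6] -34.5 medz 0.0401 mean [605.2 268.4]
sq 1736 [443.1 259.8] [67.  66.1] -51.1 medz 0.0402 mean [443.2 252.6]
sqfin 373 [443.  260.4] [26.6 18.6] 38.0 medz 0.0693 mean [443.4 258. ]
longRfin 316 [ 605.1 -256.4] [26.1 17.1] 64.2 medz 0.0693 mean [ 604.  -254.4]
```

```bash
cat >> h.py <<'E'
def st(tag): print(tag,"t",round(ctrl.read_time_s(),1),"pos",np.round(np.array(ctrl.read_eef_pos())*1000,1),"gap",round(ctrl.read_finger_gap()*1000,1),"F",np.round(ctrl.read_ft_force(),1),"gf",round(float(np.max(ctrl.read_grasp_force())),1))
CY=np.radians(11.9)
E
python3 - <<'E'
from h import *
Y=CY+np.pi; sp=[.4698,-.0356]
ctrl.move_gripper(.055); ctrl.move_ptp([*sp,.13],down(Y)); ctrl.movel([*sp,.067],speed=.1); ctrl.move_gripper(.02,40); st("grip")
ctrl.movel([*sp,.18],speed=.15); st("lift")
ctrl.move_ptp([.461,-.25,.18],down(Y)); ctrl.movel([.461,-.25,.068],speed=.12); st("down"); ctrl.movel([.461,-.25,.0655],speed=.05);st("d2")
ctrl.move_gripper(.055); ctrl.movel([.461,-.25,.13],speed=.2)
ctrl.move_ptp([.50,-.33,.27],down(Y)); st("look"); v=View("wrist"); v.save("w2")
for n,ne,lo,hi,r in(("empty",(.461,-.25),.07,.1,.05),("full",(.47,-.393),.075,.1,.05),("cord",(.47,-.393),.04,.052,.05),("jar",(.58,-.41),.06,.085,.06),("spindle",(.4706,-.036),.055,.08,.03)):
    p,_=blob(v,np.array(ne),lo,hi,r)
    if len(p)<5: print(n,len(p)); continue
    c,s,g=rect(p); print(n,len(p),np.round(c*1000,1),np.round(s,1),"medz",np.round(np.median(p[:,2]),4))
E
```

```text
grip t 6.3 pos [470.7 -35.6  67.8] gap 31.6 F [ 0.1 -0.   3.4] gf 39.5
lift t 7.2 pos [468.8 -35.5 179.1] gap 31.9 F [ 0.  -0.8 -1. ] gf 39.8
down t 9.1 pos [ 461.7 -250.4   68.7] gap 32.1 F [0.1 0.4 0.7] gf 39.8
d2 t 9.4 pos [ 461.4 -250.1   65.9] gap 31.8 F [ 0.1  0.2 -0.2] gf 39.8
look t 10.9 pos [ 498.9 -328.5  267.5] gap 55.0 F [ 0.1 -0.7 -1.1] gf 0.0
empty 609 [ 460.6 -251. ] [31.4 30.6] medz 0.0871
full 490 [ 470.6 -393.4] [31.4 30.2] medz 0.0836
cord 1400 [ 470.3 -393.4] [59.5 59.4] medz 0.0459
jar 1617 [ 576.3 -419.8] [53.1 49.4] medz 0.075
spindle 162 [469.7 -38.5] [13.7  9.9] medz 0.0637
```

View pics/w2.png

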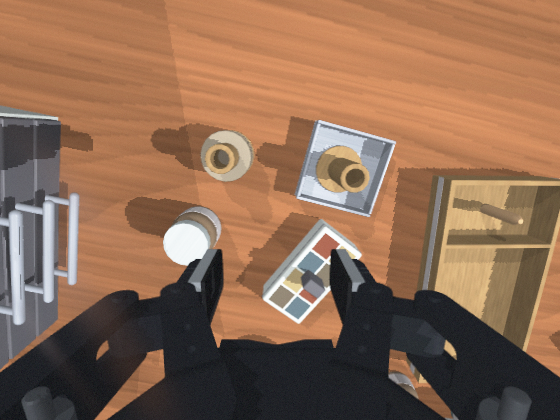

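```bash
python3 - <<'E'
from h import *
Y=CY+np.pi
ctrl.move_ptp([.53,-.025,.25],down(Y)); ctrl.pause(.3); v=View("wrist"); v.save("w3")
p,_=blob(v,np.array([.4706,-.036]),.062,.08,.03); c,s,g=rect(p); print("tip",len(p),c*1000,s,p.mean(0)*1000)
p,_=blob(v,np.array([.4706,-.036]),.02,.06,.02); c,s,g=rect(p); print("stem",len(p),c*1000,s)
p,_=blob(v,np.array([.576,-.014]),.036,.055,.18); c,s,g=rect(p); print("carton",c*1000,s,np.degrees(g))
ctrl.move_ptp([.50,-.36,.25],down(Y)); ctrl.pause(.2); v=View("wrist")
p,_=blob(v,np.array([.4705,-.3934]),.075,.1,.05); c,s,g=rect(p); print("full",c*1000,s)
ctrl.move_ptp([*c,.14],down(Y)); ctrl.movel([*c,.064],speed=.1); ctrl.move_gripper(.02,60); st("grip"); ctrl.movel([*c,.18],speed=.15); st("lift")
E
```

```text
tip 134 [469.84957886 -35.90272141] [13.25092602 12.55150127] [469.64143504 -35.59634356  66.56878392]
stem 0 [0. 0.] [0. 0.]
carton [575.16235352 -13.99307251] [305.71417236 154.23332214] 11.806923866271978
full [ 470.67077637 -393.86715698] [31.31213188 29.83672333]
grip t 15.8 pos [ 471.3 -394.6   65.1] gap 30.8 F [-0.5 -0.3  3.8] gf 59.2
lift t 16.7 pos [ 470.  -392.9  178.7] gap 30.9 F [ 0.5  0.7 -1.5] gf 59.5
```

```bash
python3 - <<'E'
from h import *
Y=CY+np.pi; s=[.4700,-.0358]
ctrl.move_ptp([*s,.18],down(Y)); ctrl.pause(.4); st("above")
e=np.array(ctrl.read_eef_pos())[:2]-s
for z in(.15,.13,.115,.10,.085,.073):
    ctrl.movel([*s,z],speed=.06); f=np.array(ctrl.read_ft_force()); st(z)
    if np.abs(f).max()>15: print("contact"); break
E
```

```text
above t 18.5 pos [470.1 -36.3 180. ] gap 30.9 F [-0.2 -0.4 -2.4] gf 59.5
0.15 t 19.1 pos [469.9 -36.  149.8] gap 31.1 F [-0.6  0.9 -0.7] gf 59.5
0.13 t 19.6 pos [469.6 -36.  129.5] gap 30.8 F [ 1.   0.2 -2.1] gf 59.5
0.115 t 20.0 pos [469.5 -35.9 114.5] gap 31.1 F [ 0.2 -0.6 -1.8] gf 59.5
0.1 t 20.4 pos [469.5 -35.9  99.5] gap 30.6 F [-0.4  0.2 -1. ] gf 59.5
0.085 t 20.8 pos [469.5 -35.9  84.5] gap 30.5 F [ 0.1  0.3 -1. ] gf 59.5
0.073 t 21.1 pos [469.5 -35.8  72.5] gap 31.1 F [-0.5 -0.2 -1.6] gf 59.5
```

```bash
cat >> h.py <<'E'
PY=CY+np.pi/2
C0=np.array([.5755,-.0139])
def cart(x,y): return C0+np.array([np.cos(CY)*x-np.sin(CY)*y,np.sin(CY)*x+np.cos(CY)*y])/1000
def look(near,yaw,z=.25):
    near=np.array(near); t=near-.05*np.array([np.cos(yaw),np.sin(yaw)])
    ctrl.move_ptp([*t,z],down(yaw)); ctrl.pause(.3); return View("wrist")
def case(v,near,base=0.):
    """case nearest to `near`: lid rectangle, fin centre, all from the cloud"""
    P,uv=v.cloud(); P=P-[0,0,base]; m=np.zeros(v.d.shape,np.uint8); k=(P[:,2]>.034)&(P[:,2]<.08); m[uv[k][:,1],uv[k][:,0]]=1
    n,lab,stt,_=cv2.connectedComponentsWithStats(cv2.morphologyEx(m,cv2.MORPH_OPEN,np.ones((3,3),np.uint8)))
    L=lab[uv[:,1],uv[:,0]]; best=None
    for i in range(1,n):
        if stt[i,4]<150: continue
        d=np.hypot(*(P[L==i,:2].mean(0)-near)); 
        if best is None or d<best[0]: best=(d,i)
    q=P[L==best[1]]; lid=rect(q[(q[:,2]>.037)&(q[:,2]<.044)]); f=q[q[:,2]>.062]; fin=rect(f) if len(f)>20 else None
    print("lid",np.round(lid[0]*1000,1),np.round(lid[1],1),round(np.degrees(lid[2]),1),"fin",None if fin is None else (np.round(fin[0]*1000,1),np.round(fin[1],1),round(np.degrees(fin[2]),1)))
    return lid,fin
def pick(xy,xyaw):
    """grip the fin across its 16 mm; xyaw = yaw of the case's x"""
    y=xyaw+np.pi/2; y=PY+(y-PY+np.pi/2)%np.pi-np.pi/2
    ctrl.move_gripper(.045); ctrl.move_ptp([*xy,.12],down(y)); ctrl.movel([*xy,.061],speed=.12); ctrl.move_gripper(0.,80); st("grip")
    ctrl.movel([*xy,.15],speed=.15); st("lift")
def place(x,y,zf=.0675):
    t=cart(x,y); ctrl.move_ptp([*t,.15],down(PY)); ctrl.pause(.3); ctrl.movel([*t,.12],speed=.1); ctrl.pause(.2); st("above")
    for z in(.10,.085,.075,zf):
        ctrl.movel([*t,z],speed=.08); f=np.abs(ctrl.read_ft_force())
        if f.max()>18: st("CONTACT"); return False
    st("down"); ctrl.move_gripper(.035); ctrl.movel([*t,.14],speed=.15); return True
E
python3 - <<'E'
from h import *
s=[.4700,-.0358]
ctrl.movel([*s,.0707],speed=.03); st("set"); ctrl.move_gripper(.055); ctrl.movel([*s,.15],speed=.15)
v=look([.6055,-.256],PY); v.save("w4")
p,_=blob(v,np.array(s),.08,.11,.04)
if len(p)>5: print("spool top z",np.median(p[:,2]),rect(p)[0])
lid,fin=case(v,[.6055,-.256])
t=View("top"); t.save("top1")
for k in("slim_a","square","long_a"): print(k,[(np.round(r["rect"]).tolist(),round(r["score"],2)) for r in ctrl.look_for("top",k)])
E
```

```text
set t 21.4 pos [470.5 -36.   71. ] gap 30.9 F [-0.1 -0.4  0.9] gf 59.7
lid [ 606.3 -256.3] [134.3  65.9] -26.1 fin (array([ 606.3, -256.4]), array([26.1, 15.9]), np.float64(64.1))
slim_a [([151.0, 224.0, 174.0, 245.0], 0.84)]
square [([196.0, 224.0, 229.0, 258.0], 0.85)]
long_a [([362.0, 157.0, 406.0, 199.0], 0.64), ([185.0, 160.0, 228.0, 207.0], 0.6)]
```

View pics/w4.png

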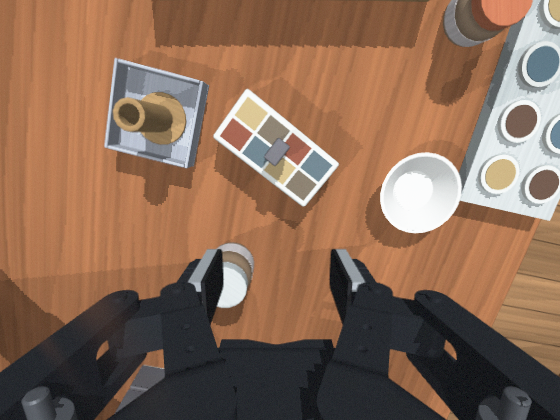

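View pics/top1.png

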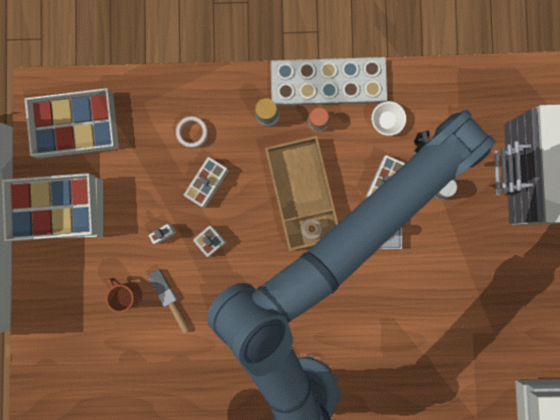

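```bash
python3 - <<'E'
from h import *
pick([.6063,-.2563],np.radians(-26.1))
ok=place(6,-35); print(ok)
v=look([.61,.268],PY); case(v,np.array([.61,.268])); v.save("w5")
E
```

```text
grip t 26.1 pos [ 607.1 -256.9   62.2] gap 14.4 F [ 0.6 -0.4  2.4] gf 81.4
lift t 26.8 pos [ 605.7 -255.5  148.9] gap 14.8 F [ 0.6  0.8 -2.7] gf 80.7
above t 28.6 pos [589.  -47.1 120.5] gap 14.3 F [-0.7  0.  -3.4] gf 80.7
down t 29.9 pos [589.9 -47.4  68.2] gap 14.4 F [ 1.4 -1.1 -0.6] gf 81.0
True
lid [615.7 269.1] [134.3  65.7] -33.6 fin (array([615.7, 268.8]), array([25.6, 16.1]), np.float64(56.3))
```

```bash
python3 - <<'E'
from h import *
v=look(cart(41.5,0),PY); v.save("w6"); lid,fin=case(v,cart(6,-35),.006)
r=np.array([[np.cos(CY),np.sin(CY)],[-np.sin(CY),np.cos(CY)]])
p,_=blob(v,np.array([.576,-.014]),.0475,.0,1) if 0 else (None,None)
print("in carton",np.round(r@(lid[0]-C0)*1000,1),np.round(r@(fin[0]-C0)*1000,1))
v=look([.6157,.269],PY); lid,fin=case(v,np.array([.6157,.269]))
pick(lid[0],lid[2]); print(place(6,35.5))
v=look(cart(41.5,0),PY); v.save("w7")
for y in(-35,35): 
    lid,fin=case(v,cart(6,y),.006); print("in carton",np.round(r@(fin[0]-C0)*1000,1))
E
```

```text
lid [589.5 -47.1] [134.1  65.3] 12.1 fin (array([589.7, -46.8]), array([25.9, 16.1]), np.float64(-76.4))
in carton [  6.8 -35.3] [  7.1 -35.2]
lid [615.6 269.3] [134.1  65.8] -33.6 fin (array([615.6, 268.8]), array([26.1, 15.3]), np.float64(55.9))
grip t 37.1 pos [616.5 269.3  62.3] gap 14.0 F [0.7 1.1 3.3] gf 80.9
lift t 37.9 pos [614.7 269.5 149. ] gap 14.5 F [-0.  -0.3 -2.8] gf 80.2
above t 39.9 pos [574.5  21.9 120.5] gap 14.4 F [ 0.   0.1 -1.6] gf 80.2
down t 41.1 pos [575.7  21.7  68.2] gap 14.6 F [ 1.9 -0.3  0.1] gf 80.5
True
lid [589.5 -47.1] [134.2  66. ] 11.9 fin (array([589.7, -46.9]), array([26.4, 16. ]), np.float64(-79.3))
in carton [  7.1 -35.3]
lid [574.8  21. ] [133.6  64.8] 11.8 fin (array([575.4,  21.7]), array([25.6, 16.2]), np.float64(-78.7))
in carton [ 7.3 34.8]
```

View pics/w7.png

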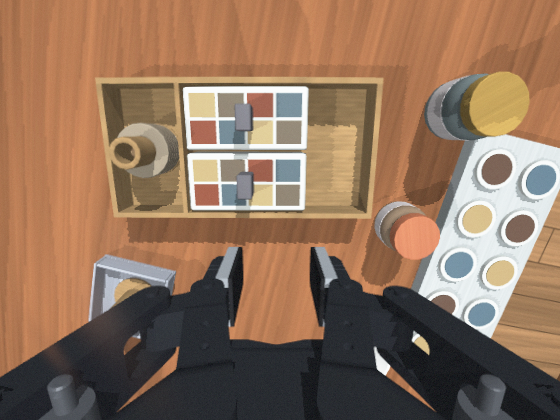

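```bash
python3 - <<'E'
from h import *
for near,x,y in(((.443,.26),110.7,-33.5),((.471,.405),110.7,42)):
    near=np.array(near); v=look(near,PY); lid,fin=case(v,near)
    fx=fin[2]+np.pi/2; g=lid[2]+np.round((fx-lid[2])/(np.pi/2))*np.pi/2
    print("x yaw",np.degrees(fx),np.degrees(g))
    if fin[1][0]<22 or not 60<lid[1][0]<72 or abs(fx-g)>.15: v.save("bad"); print("check"); break
    pick(fin[0]*.5+lid[0]*.5,g)
    if not place(x,y): break
r=np.array([[np.cos(CY),np.sin(CY)],[-np.sin(CY),np.cos(CY)]])
v=look(cart(41.5,0),PY); v.save("w8")
for x,y in((7,-35),(7,35),(110,-33),(110,42)): 
    lid,fin=case(v,cart(x,y),.006); print("in carton",np.round(r@(fin[0]-C0)*1000,1))
E
```

```text
lid [443.3 260.8] [66.2 64.9] -50.8 fin (array([443.6, 261. ]), array([25.8, 16. ]), np.float64(39.1))
x yaw 129.13078689575195 129.2274513244629
grip t 46.7 pos [444.3 261.1  61.9] gap 14.3 F [ 0.5 -0.5  4.2] gf 79.4
lift t 47.5 pos [442.4 260.8 149. ] gap 14.8 F [ 0.3 -1.3 -2.4] gf 78.6
above t 49.8 pos [691.2 -24.2 120.6] gap 14.3 F [-0.6 -0.2 -1.7] gf 78.6
down t 51.1 pos [691.9 -24.2  68.2] gap 14.4 F [ 2.1 -0.3  0.9] gf 78.8
lid [468.4 399.5] [66.1 30.7] -60.3 fin (array([468.1, 399.6]), array([25.7, 15.9]), np.float64(30.1))
x yaw 120.1196403503418 119.71543502807619
grip t 56.3 pos [469.  399.8  62. ] gap 14.2 F [-0.3 -1.4  3.6] gf 79.5
lift t 57.0 pos [467.4 399.5 149.1] gap 14.5 F [-0.6 -0.6 -1.1] gf 79.0
above t 59.5 pos [675.7  49.8 120.6] gap 14.4 F [-0.6  1.1 -0.9] gf 79.1
down t 60.8 pos [676.4  49.9  68.2] gap 14.2 F [ 1.3 -1.5  0.8] gf 79.3
lid [574.7 -14.1] [307.  154.9] 11.7 fin (array([ 6.332e+02, -4.000e-01]), array([122.3, 100.6]), np.float64(13.9))
in carton [59.2  1.3]
lid [574.9  20.9] [133.4  64.8] 11.9 fin (array([575.4,  21.5]), array([25.5, 16. ]), np.float64(-78.6))
in carton [ 7.2 34.6]
lid [574.7 -14.1] [307.  154.9] 11.7 fin (array([ 6.332e+02, -4.000e-01]), array([122.3, 100.6]), np.float64(13.9))
in carton [59.2  1.3]
lid [574.7 -14.1] [307.  154.9] 11.7 fin (array([ 6.332e+02, -4.000e-01]), array([122.3, 100.6]), np.float64(13.9))
in carton [59.2  1.3]
```

```bash
python3 - <<'E'
from h import *
v=look([.60,-.1],CY+np.pi,.32); v.save("w9")
for n,(x,y) in dict(a=(7,-35),b=(7,35),sq=(110,-33),sl=(110,42)).items():
    c=cart(x,y); p,_=blob(v,c,.03,.06,.025 if n!="sl" else .012); f,_=blob(v,c,.066,.09,.03); print(n,"lid z",np.percentile(p[:,2],[5,50,95]).round(4),"fin z",np.median(f[:,2]).round(4))
p,_=blob(v,np.array([.47,-.036]),.08,.11,.04); print("spool z",np.median(p[:,2]).round(4))
s=View("side"); s.save("side2"); t=View("top"); t.save("top2"); p,_=blob(t,np.array([.47,-.036]),.08,.11,.04); print(len(p),np.median(p[:,2]))
a=np.zeros((420,800,3),np.uint8); a[:,:560]=v.rgb[:,:,::-1]; b=cv2.resize(s.rgb[170:330,240:440,::-1],(240,192)); a[:192,560:]=b; cv2.imwrite("pics/fin.png",a)
for k in("slim_a","square","long_a"): print(k,[(np.round(r["rect"]).tolist(),round(r["score"],2)) for r in ctrl.look_for("top",k)])
E
```

```text
a lid z [0.0451 0.0465 0.0481] fin z 0.0758
b lid z [0.0452 0.0465 0.0482] fin z 0.0756
sq lid z [0.0452 0.0465 0.0524] fin z 0.0757
sl lid z [0.0452 0.0474 0.0565] fin z 0.0755
spool z 0.0895
0 nan
slim_a [([277.0, 146.0, 284.0, 170.0], 0.67)]
square [([293.0, 138.0, 315.0, 167.0], 0.92)]
long_a [([297.0, 162.0, 317.0, 200.0], 0.69), ([365.0, 212.0, 406.0, 250.0], 0.5)]
  return _methods._mean(a, axis=axis, dtype=dtype,
  ret = ret.dtype.type(ret / rcount)
```

View pics/fin.png

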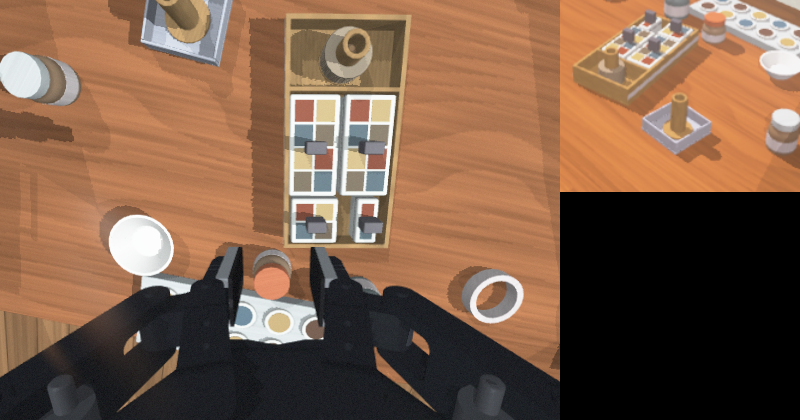

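View pics/side2.png

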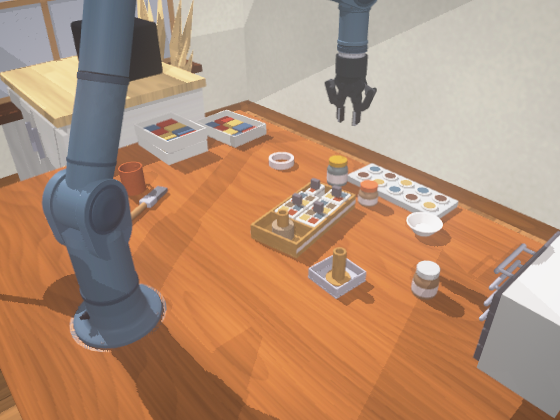

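```bash
python3 -c "
from bench import ctrl
print(ctrl.sign_off(),ctrl.read_time_s())"
```

```text
the job is handed in; nothing more can be done
the job is handed in; nothing more can be done
```

The kit is packed and the job handed in. The empty spool stands upright in the tray, and the full spool is on the spindle down on the carton floor. All four cases found on the table (two long, the square, one slim) lie flat, lids up, in one layer in the large bay. No second slim case showed in any view, and the bead jar was left standing.

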